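Set the portion gauge four clicks and hold it

TASK

Free the portion gauge by swinging its sprung lever by the black knob all the way to its far stop, then let go so that it springs back home. Then advance the lever four clicks from home and finish the program still holding it there, because the spring pulls it back when it is let go. Leave the spice jar and the shaker where they stand.

Things in the scene. Friction and masses are not known exactly. Their poses are not given: they have to be found in the camera images.
- gauge: portion gauge: stainless plate 210 x 200 x 12 mm fixed on the table, click lever on its near half, sliding portion stop (upright plate, top 50 mm over the table) on its far half. Origin: centre of the plate's underside; at yaw 0 x points away from the robot, y left, z up. The portion stop moves by itself with the lever, 10 mm a click to -y; no need to touch it.
- pivot (a point): on the lever's vertical axis, 46 mm above the table (lever's top), 35 mm from the gauge's origin along its +x. A sprung pawl under the lever rides over six upright pins: it clicks over a pin at lever angles 0.1, 0.3, 0.5, 0.7, 0.9 and 1.1 and sits between pins, n clicks from home, at 0.2 n rad (25 mm of knob travel a click).
- lever: the click lever: an aluminium bar 20 mm wide, 35 to 45 mm above the table, with a black upright round knob on its free end, diameter 22 mm, 45 to 99 mm above the table, on a 30 mm round pad, 125 mm from the pivot's axis. Origin on the pivot's axis at table height; x points from the pivot to the knob. Above the bar there is room all round the knob for fingers.
- knob_mid (a point): on the knob's axis, 75 mm above the table: where to grip it. The knob does not spin on the lever, it turns with it. The return spring pulls the knob home with 6 N at home, 8 N at the far stop; each click adds about 3 N before its pin and takes 2 N off after it. Released anywhere, the lever runs home in under a second.
- lever_angle (a joint): lever angle, rad. 0 = home, where the spring rests it, knob at the gauge's left (direction pivot to knob = the gauge's -x turned 0.65 rad towards its +y). It grows as the knob swings counter-clockwise seen from above, along the near edge to the gauge's right (-y). Far stop at 1.30; four clicks = 0.8.
- spice_jar: a bystander: a spice jar 47 mm across and 98 mm high, origin at the centre of its underside. Leave alone.
- shaker: a bystander: a shaker with a domed grey top, 44 mm across and 90 mm high, origin at the centre of its underside. Leave alone.

How it is judged (in metres and radians):
On the way, in this order (a step that is already met when the one before it is completed fails the run):
1. the lever is swung to its far stop (value of joint lever_angle above 1.25 rad), for 0.1 s.
2. the lever is let go and back home (value of joint lever_angle below 0.06 rad and contact force between each of the arm, the fingers and lever below 0.3 N), for 0.2 s.
At the end, for the whole second after the job is handed in: The lever stands still four clicks from home (0.8 rad, 0.08 either way) with the fingers bearing on it with more than 2 N (value of joint lever_angle between 0.72 and 0.88 rad and velocity of joint lever_angle between -0.1 and 0.1 rad/s and contact force between the fingers and lever above 2 N); the arm keeps its last pose, push and grip.
It fails at once if a bystander is moved more than 3 cm (distance of any of spice_jar, shaker from where it was at the start of the episode above 0.03 m).
It also fails if it takes over 51 s, if anything falls off the work surface, if the arm or the gripper's body presses on something with over 40 N, if the wrist force passes 120 N, or if a joint passes its speed limit or range.

ROBOT

A 6-joint arm with a two-finger parallel gripper is mounted at the origin on a cart in front of the work surface, level with it; the furniture and walls round the work are solid. World frame = base frame: x ahead of the robot, y to its left, z up, the work surface at z = 0. Lengths are in mm, angles in rad, forces in N, time in s.
With the tool pointing down it reaches from about 300 to 775 mm from the base axis. Payload 14.6 kg.
Tool frame: the origin (TCP) lies on the centre line of the jaws, within the pads' length; the fingertips stand 19 mm ahead of it and the grasp point (between the pads) is the TCP (bot.tip_reach is the distance from the TCP to the fingertips, in mm); z points along the fingers, y is the line along which they close (so a half turn about z gives the same grasp; the last joint's range is limited). The gripper opens to 85 mm and grips with 20 to 120 N. Pads are 22 mm wide; open, the fingers measure 114 mm over their backs; the gripper's body (76 mm by 85 mm) begins 54 mm behind the grasp point. The pads swing forward as they close: fully open they stand 13 mm farther back than shut.
Start: joints at [1.134, 0.3, 1.521, -0, 1.321, -0.067], TCP at [198.783, 512.811, 250.281] pointing down, gripper open.
Joint ranges: [-3.03, 3.03], [-0.79, 2.21], [0.23, 2.52], [-1.04, 4.18], [0, 3.07], [-2.55, 2.55]. Speed limits (rad/s): [2.22, 2.22, 2.57, 3.14, 3.14, 3.14].

INTERFACE

Orientations are given as a unit quaternion [w, x, y, z].
In Python, from rig import bot gives the robot as it stands. Calls block until the motion is done:
- bot.move_to(position, orientation): joint-space move of the TCP to a pose.
- bot.servo_line(position, attitude=None, speed=150, until_force=None): straight line of the TCP; attitude=None keeps the orientation; speed is the mean speed in mm/s. With until_force (N) it stops when the force on the tool has changed by that much, and returns True; else False.
- bot.move_joints(angles): joint-space move.
- bot.move_gripper(opening, grip_force=None): finger opening in mm; grip_force is the grip in N (None keeps the last); returns when the fingers have stopped.
- bot.dwell(seconds).
- bot.ik(position, orientation): joint angles nearest the present ones, or None.
- bot.read_state(): the state.
- bot.read_camera(name): name is "scene" or "top"; returns a dict with "image" (420x560x3 uint8, blue, green, red), "depth" (420x560 float32, mm along the optical axis (not along the pixel's ray), 0 where there is no reading), "fovy" (degrees; the focal length in pixels is half the picture's height over the tangent of half this angle, whatever the lens; pixels are square), "cx", "cy" (the principal point, pixels), "eye" and "attitude" of the camera in the world. Camera axes: x right, y down, z forward; pixel columns grow to the right and rows downward; lengths in mm; the calibration is good to about 2 mm. A picture is of the moment at which its call begins.
A pose or a line that the arm cannot do raises bot.MotionError and nothing moves.
- bot.finish_job(): hands the job in; it is judged then, once.
The state is a dict: "clock": time; "joint_positions": joint angles; "qvel": joint speeds; "effort": joint torques, N m; "ee_pos": TCP position; "tool_rot": TCP orientation; "ft_force": force on the tool from outside, world axes, zero at the start; "moment": the same for the moment, N m; "grip_width": finger opening in mm; "grip_force": force on a finger pad.
Only numpy, scipy, OpenCV 4.12 (cv2) and the standard library are available. Lean on these libraries where they do the work, as an engineer would, in place of code of your own. Each camera call takes 0.05 s, during which the arm holds its last target. There are 200 camera calls.

## Working session

There is one attempt and no reset: what is moved stays moved. The work goes in short steps, each a Python script; the robot and the scene stay as the last script left them, time stands still between calls to the robot, and variables do not carry over. Pictures are saved under pics/ and viewed, at most 10 in all, crops included, and the job is handed in when it is done.

```bash
mkdir -p pics; cat > h.py <<'E'
import numpy as np, cv2
from rig import bot
from scipy.spatial.transform import Rotation as R
def rot(q): return R.from_quat([q[1],q[2],q[3],q[0]]).as_matrix()
def cloud(c):
    d=c["depth"]; f=210/np.tan(np.radians(c["fovy"])/2)
    v,u=np.mgrid[:420,:560]
    p=np.stack([(u-c["cx"])/f*d,(v-c["cy"])/f*d,d],-1)
    a=np.array(c["attitude"]); M=a if a.shape==(3,3) else rot(a)
    return p@M.T+np.array(c["eye"])
E
python3 - <<'E'
from h import *
for n in("top","scene"):
    c=bot.read_camera(n); cv2.imwrite(f"pics/{n}0.png",c["image"]); np.savez(f"{n}0.npz",P=cloud(c),D=c["depth"],I=c["image"])
    print(n,c["eye"],c["attitude"],c["fovy"],c["cx"],c["cy"])
s=bot.read_state();print(s["clock"],s["tool_rot"],s["ft_force"])
E
```

```text
top [ 410.04136073  -82.44678657 1084.95815658] [ 0.02502841 -0.7064114   0.70655442 -0.03372487] 52.97923301167096 287.37397608923834 215.43201290416772
scene [ 59.46585373 869.6009814  562.9585217 ] [ 0.12890137 -0.17798617  0.81890595 -0.53018715] 47.47209846583026 278.24623731607113 209.59016044766574
0.1 [-1.34922372e-04  1.83860090e-01  9.82952278e-01 -5.17363929e-04] [ 0.06940788  0.20114821 -0.20531357]
```

View pics/top0.png

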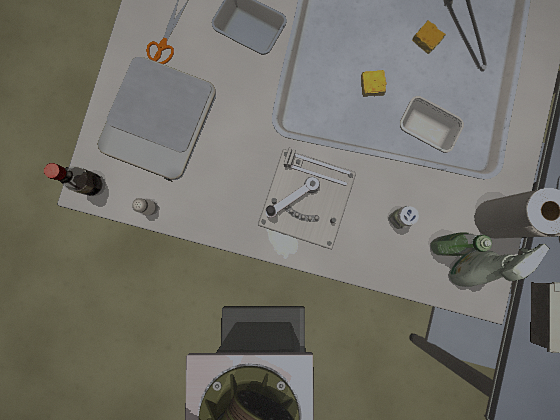

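View pics/scene0.png

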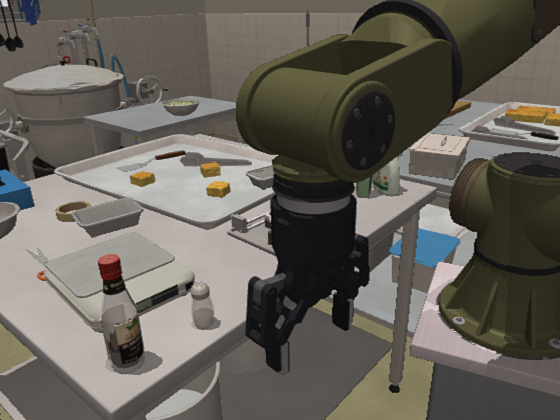

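The top view shows the gauge at about (307,198), with the knob near (271,210) and the pivot near (312,184). The shaker is at (145,205) and the jar at (405,215). Next I'll enlarge the gauge.

```bash
python3 - <<'E'
from h import *
z=np.load("top0.npz");P=z["P"]
cv2.imwrite("pics/crop.png",cv2.resize(z["I"][140:260,240:370],None,fx=5,fy=5,interpolation=cv2.INTER_CUBIC)[:600])
for u,v in[(312,184),(271,210),(290,197),(300,240),(405,215),(145,205)]: print(u,v,P[v,u].round(1))
# knob top
m=np.zeros((420,560),bool);m[195:225,255:285]=1;m&=(P[...,2]>88)&(P[...,2]<110)
print(m.sum(),P[m].mean(0), np.argwhere(m).mean(0))
# plate mask
m=np.zeros((420,560),bool);m[140:255,250:365]=1;m&=(P[...,2]>7)&(P[...,2]<30)
k=cv2.minAreaRect(P[m][:,:2].astype(np.float32));print(m.sum(),k,np.median(P[m][:,2]))
for a,b in(((375,190),(435,240)),((125,190),(165,225))):
    Q=P[a[1]:b[1],a[0]:b[0]].reshape(-1,3);Q=Q[Q[:,2]>40];print(Q.mean(0),Q.max(0),Q.min(0))
E
```

```text
312 184 [ 574.2 -156.3   52. ]
271 210 [505.4 -56.   94.5]
290 197 [ 542.8 -101.9   44.2]
300 240 [ 4.370e+02 -1.283e+02 -4.000e-01]
405 215 [ 493.1 -371.3  100.7]
145 205 [518.5 244.6  81.7]
67 [506.00099073 -54.35492887  97.50239422] [209.62686567 270.25373134]
5442 ((581.5360107421875, -126.06193542480469), (262.06524658203125, 290.56744384765625), 72.28707122802734) 12.21420356292856
[ 488.7710934  -367.34725788  116.27212186] [ 517.68857999  -82.44678657 1084.95815658] [ 410.04136073 -404.19775195   40.32112934]
[517.03758492 250.64773781  79.81513804] [ 540.46399051  276.86850199 1084.95815658] [410.04136073 -82.44678657  40.17863125]
```

View pics/crop.png

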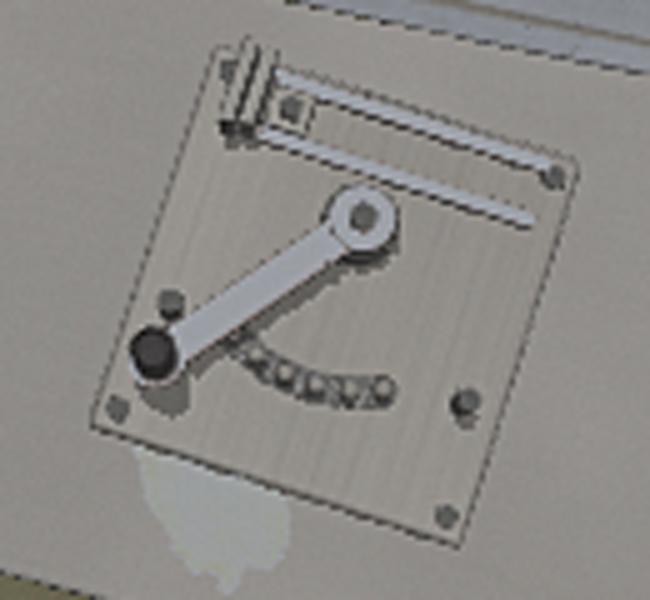

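The crop shows the plate corners at crop px (213,45), (578,165), (460,547) and (93,427). The pivot is at (364,215) and the knob top at (155,351). I'll compute the geometry from these and check that IK can reach every pose.

```bash
cat >> h.py <<'E'
def ray(c,u,v,z):
    f=210/np.tan(np.radians(c["fovy"])/2)
    d=rot(c["attitude"])@np.array([(u-c["cx"])/f,(v-c["cy"])/f,1]); e=np.array(c["eye"])
    return (e+d*(z-e[2])/d[2])
def quat(psi):  # tool z down, tool y at world angle psi
    a=(psi+np.pi/2)/2
    return [0,np.cos(a),np.sin(a),0]
E
python3 - <<'E'
from h import *
c=bot.read_camera("top")
g=lambda x,y,z: ray(c,(x+.5)/5-.5+240,(y+.5)/5-.5+140,z)[:2]
TL,TR,BR,BL=[g(*p,12) for p in((213,45),(578,165),(460,547),(93,427))]
C=(TL+TR+BR+BL)/4
print("sides",*[np.linalg.norm(a-b).round(1) for a,b in((TL,TR),(BL,BR),(TL,BL),(TR,BR))])
d=(TL+TR-BL-BR); e=(TL+BL-TR-BR); y1=np.arctan2(d[1],d[0]);y2=np.arctan2(e[1],e[0])-np.pi/2
yaw=(y1+y2)/2; piv=C+35*np.array([np.cos(yaw),np.sin(yaw)])
k=g(155,351,99); pv=g(364,215,50)
phi=yaw+np.pi-.65
print("C",C,"yaw",y1,y2,"piv model",piv,"seen",pv,"knob seen",k,"knob model",piv+125*np.array([np.cos(phi),np.sin(phi)]), "phi",phi,np.arctan2(*(k-pv)[::-1]),np.linalg.norm(k-pv))
for t in(0,.4,.8,1.31):
    p=piv+125*np.array([np.cos(phi+t),np.sin(phi+t)])
    print(t,p.round(1),bot.ik([*p,75],quat(phi+t-np.pi)))
E
```

```text
sides 198.6 196.5 207.3 206.4
C [ 543.07865272 -145.6752604 ] yaw -0.30430997498273654 -0.31839292054312174 piv model [ 576.39586776 -156.39734893] seen [ 578.07664052 -157.41324559] knob seen [505.44685866 -55.20852444] knob model [504.84432175 -53.90161114] phi 2.180241205826864 2.1886212148383097 125.38297427279419
0 [504.8 -53.9] [-1.78516282e-01  4.30839064e-01  1.79738544e+00 -4.44089210e-16
  9.13368148e-01  7.82835166e-01]
0.4 [470.6 -89.9] [-2.65147393e-01  3.78565012e-01  1.87651436e+00 -4.44089210e-16
  8.86513282e-01  2.96204055e-01]
0.8 [ 453.  -136.3] [-3.69728891e-01  3.67577232e-01  1.89280988e+00 -4.44089210e-16
  8.81205542e-01 -2.08377444e-01]
1.31 [ 458.9 -199.1] [-4.82572146e-01  4.17222892e-01  1.81824415e+00 -4.44089210e-16
  9.06125611e-01 -8.31220699e-01]
```

```bash
cat >> h.py <<'E'
PIV=np.array([577.,-156.8]); PHI=2.184
def pose(t,z=75):
    a=PHI+t; return [*(PIV+125*np.array([np.cos(a),np.sin(a)])),z],quat(a-np.pi)
def swing(t0,t1,n,speed=80):
    for t in np.linspace(t0,t1,n+1)[1:]: bot.servo_line(*pose(t),speed=speed)
def st(m=""):
    s=bot.read_state(); d=np.array(s["ee_pos"])[:2]-PIV
    print(m,"t",round(s["clock"],2),"ee",np.round(s["ee_pos"],1),"ang",round((np.arctan2(d[1],d[0])-PHI)%(2*np.pi),3),"ft",np.round(s["ft_force"],1),"w",round(s["grip_width"],1),"gf",round(s["grip_force"],1))
E
python3 - <<'E'
from h import *
bot.move_to(*pose(0,200)); st("above")
print(bot.servo_line(pose(0)[0],speed=120,until_force=15)); st("down")
bot.move_gripper(15,grip_force=90); st("grip")
swing(0,.2,2); st("0.2")
E
```

```text
above t 2.46 ee [505.2 -53.9 200.1] ang 6.28 ft [ 0.4  0.8 -0.3] w 85.5 gf 0.0
False
down t 3.65 ee [505.4 -54.6  75.6] ang 6.281 ft [ 0.4  0.3 -0.1] w 85.7 gf 0.0
grip t 4.27 ee [505.4 -54.9  75.4] ang 6.282 ft [-0.4 -3.4  5.2] w 20.2 gf 87.8
0.2 t 4.88 ee [486.9 -70.9  75.4] ang 0.196 ft [6.4 0.3 3. ] w 20.1 gf 88.5
```

```bash
python3 - <<'E'
from h import *
for a in(.4,.6,.8,1.0,1.2,1.30): swing(a-.2 if a<1.25 else 1.2,a,2); st(str(a))
c=bot.read_camera("scene"); cv2.imwrite("pics/s1.png",c["image"])
E
```

```text
0.4 t 5.5 ee [471.6 -90.6  75.4] ang 0.396 ft [5.4 1.6 2.8] w 19.8 gf 88.6
0.6 t 6.12 ee [ 460.6 -112.8   75.4] ang 0.596 ft [5.8 4.1 4. ] w 20.2 gf 88.7
0.8 t 6.73 ee [ 454.2 -136.8   75.4] ang 0.796 ft [6.5 4.8 5.8] w 20.0 gf 88.9
1.0 t 7.35 ee [ 452.6 -161.5   75.3] ang 0.996 ft [3.1 5.2 6.9] w 20.2 gf 89.1
1.2 t 7.97 ee [ 456.  -186.1   75.3] ang 1.196 ft [1.1 6.2 9.6] w 19.8 gf 89.3
1.3 t 8.47 ee [ 459.5 -198.    75.3] ang 1.295 ft [-0.2  6.6 10.3] w 19.9 gf 89.4
```

View pics/s1.png

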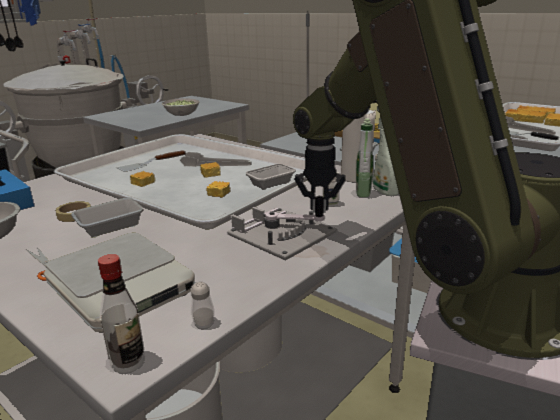

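The picture shows the gripper at (320,200) holding the knob, with the lever swung right. I'll push on until it touches the stop, then release.

```bash
python3 - <<'E'
from h import *
print(bot.servo_line(*pose(1.335),speed=20,until_force=10)); st("stop")
bot.dwell(.3); st()
bot.move_gripper(85); st("open")
bot.dwell(.3)
p=pose(1.31,200); bot.servo_line(p[0],speed=150); st("up")
bot.dwell(.6)
bot.move_to(*pose(0.8,260))
c=bot.read_camera("top"); cv2.imwrite("pics/t1.png",c["image"])
c=bot.read_camera("scene"); cv2.imwrite("pics/s2.png",cv2.resize(c["image"][160:280,200:380],None,fx=4,fy=4)); st()
E
```

```text
True
stop t 8.75 ee [ 460.1 -199.6   75.3] ang 1.308 ft [-2.8  7.5  8.4] w 19.9 gf 89.3
 t 9.05 ee [ 460.1 -199.6   75.4] ang 1.308 ft [-2.7  6.6  9.7] w 20.4 gf 89.4
open t 9.7 ee [ 460.4 -200.7   75.3] ang 1.318 ft [-0.6 -0.7 -0.7] w 84.7 gf 0.0
up t 10.98 ee [ 459.4 -199.8  199.1] ang 1.308 ft [-0.7 -0.2 -0.5] w 85.1 gf 0.0
 t 12.34 ee [ 453.4 -137.6  259.2] ang 0.803 ft [ 0.  -2.2  0.4] w 85.0 gf 0.0
```

View pics/s2.png

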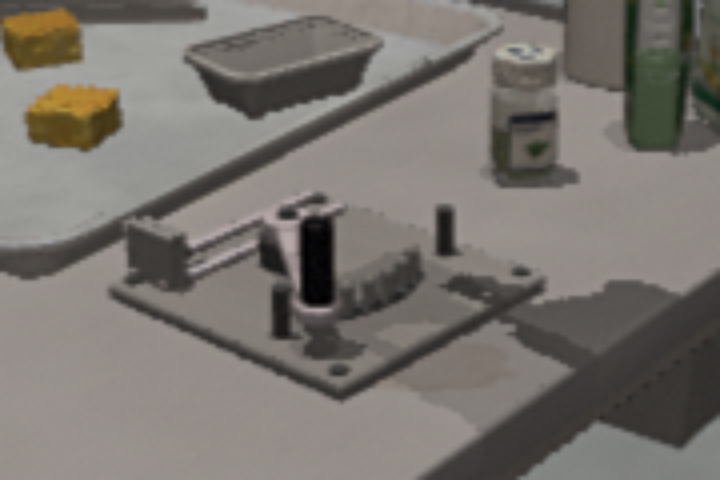

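The knob is back home at crop (316,260), beside its home post. The portion stop is back at the left and the jar hasn't moved. Now I'll re-grip and advance four clicks.

```bash
python3 - <<'E'
from h import *
bot.move_to(*pose(0,200))
print(bot.servo_line(pose(0)[0],speed=120,until_force=15)); st("down")
bot.move_gripper(15,grip_force=90); st("grip")
swing(0,.8,8); bot.dwell(1); st("0.8")
c=bot.read_camera("scene"); cv2.imwrite("pics/s3.png",cv2.resize(c["image"][160:280,200:380],None,fx=4,fy=4))
E
```

```text
False
down t 14.47 ee [505.4 -54.6  75.7] ang 6.281 ft [ 0.6  0.  -0.3] w 84.9 gf 0.0
grip t 15.09 ee [505.4 -54.9  75.4] ang 6.283 ft [ 0.9 -3.3  4.4] w 20.3 gf 87.8
0.8 t 18.56 ee [ 454.3 -136.5   75.4] ang 0.794 ft [5.5 4.6 5.8] w 20.2 gf 88.9
```

View pics/s3.png

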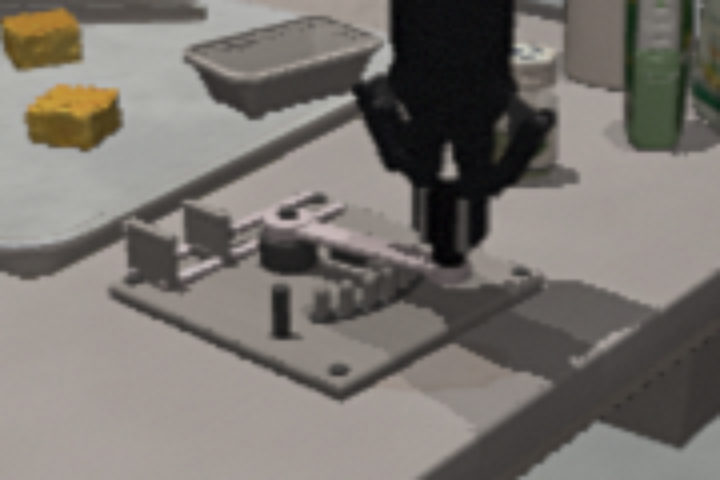

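The knob is gripped at crop (450,250) with the lever past the fourth pin. The portion stop has advanced to (207,230), the angle reads about 0.79 and it's holding steady, so I'm handing in.

```bash
python3 -c "
from rig import bot
print(bot.finish_job())"
```

```text
the job is handed in; nothing more can be done
None
```

I swung the lever to its far stop (about 1.31 rad), released it and saw it spring home, then advanced it four clicks; I handed in with the gripper holding it at about 0.79 rad, no bystander touched, at about 19 s of the 51 s allowed, though `bot.finish_job()` returned no verdict.

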